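Put the card-printing kit back in its holders

TASK

Printing is finished: put away the kit laid out in front of you (not the similar things at the far left end of the table). First stand the ink bottle in its deep square stand, then put the two wooden printing blocks flat in the trays that fit them and the magnifier upright in the round stand, each resting fully down on the felt inside its own holder. Do not tip the ink bottle over, and leave the phone cradle and the sharpener where they are.

Things in the scene. Friction and masses are not known exactly. Their poses are not given: they have to be found in the camera images.
- narrow_block: The narrower of two brown wooden printing blocks in front of the robot with a dark raised figure on top. Solid block 52 (x) x 32 (y) x 20 mm high, the figure stands 3 mm higher. Lies figure up; origin at the centre of its underside. Grasp across its y sides; 0.03 to 0.06 kg. It fits its tray either way round (half a turn).
- large_block: The larger of the two brown wooden printing blocks in front of the robot with a dark raised figure on top. Solid block 60 (x) x 48 (y) x 20 mm high, the figure stands 3 mm higher. Lies figure up; origin at the centre of its underside. Grasp across its y sides; 0.04 to 0.07 kg. It fits its tray either way round (half a turn).
- ink: Closed dark blue ink bottle in front of the robot with a round ribbed black cap, standing. Square foot 53 x 52 mm with sides along its x and y, body 40 mm high; the cap is 33 mm across and reaches from 44 to 60 mm above the foot: grasp it at the cap. Origin at the centre of its underside, z up; 0.11 to 0.19 kg. It fits its stand in any of the four quarter turns.
- magnifier: Black standing magnifier (loupe) in front of the robot, round, 42 mm across and 43 mm high, solid to 40 mm, with a glass lens on top. Grasp it round its upper ring, about 30 mm above its foot. Origin at the centre of its underside, z up; 0.05 to 0.1 kg. Any yaw will do.
- narrow_tray: Fixed low light-wood tray with grey felt floor, for the narrow block: inside 66 (x) x 46 (y) mm, outside 78 x 58 mm, rim 8 mm above the table, felt floor 3 mm above it. Origin at the centre of its underside on the table; its long side lies along x.
- large_tray: Fixed low light-wood tray with grey felt floor, for the large block: inside 74 (x) x 62 (y) mm, outside 86 x 74 mm, rim 8 mm above the table, felt floor 3 mm above it. Origin at the centre of its underside on the table; its long side lies along x.
- bottle_stand: Fixed deep square light-wood stand with grey felt floor, for the ink bottle: inside 68 x 68 mm, outside 86 x 86 mm, sides along its x and y, rim 22 mm above the table, felt floor 4 mm above it. Origin at the centre of its underside on the table.
- round_stand: Fixed low round light-wood stand with grey felt floor, for the magnifier: inside diameter 58 mm, outside 72 mm, rim 10 mm above the table, felt floor 3 mm above it. Origin at the centre of its underside on the table.
- cradle: Flat white charging cradle of a phone to the right of the work, 85 x 77 mm, 26 mm high; origin at the centre of its underside. Not to be moved.
- sharp: Small brass pencil sharpener to the left of the work, 18 x 28 x 16 mm; origin at the centre of its underside. Not to be moved.
Things that resemble listed ones, but are neither listed nor needed, are in the scene too. What is shaped like the large_block but green or white is not meant.

How it is judged (in metres and radians):
On the way:
1. the ink bottle stands in its square stand while none of the other three is in its holder yet (horizontal distance between ink and bottle_stand below 0.012 m and z of ink in the frame of bottle_stand between 0.001 and 0.007 m and angle between ink's own z axis and vertical below 0.08 rad and not (horizontal distance between narrow_block and narrow_tray below 0.012 m and z of narrow_block in the frame of narrow_tray between 0 and 0.006 m and angle between narrow_block's own z axis and vertical below 0.08 rad and angle between the x axis of narrow_block and the x axis of narrow_tray, either way round below 0.35 rad) and not (horizontal distance between large_block and large_tray below 0.012 m and z of large_block in the frame of large_tray between 0 and 0.006 m and angle between large_block's own z axis and vertical below 0.08 rad and angle between the x axis of large_block and the x axis of large_tray, either way round below 0.35 rad) and not (horizontal distance between magnifier and round_stand below 0.012 m and z of magnifier in the frame of round_stand between 0 and 0.006 m and angle between magnifier's own z axis and vertical below 0.08 rad)), for 0.2 s.
At the end, for the whole second after the job is handed in: Ink bottle, narrow block, large block and magnifier are each in their own holder: centred within 12 mm, underside within 3 mm of the felt, level within 0.08 rad, the blocks along their trays within 0.35 rad; all released and at rest (horizontal distance between ink and bottle_stand below 0.012 m and z of ink in the frame of bottle_stand between 0.001 and 0.007 m and angle between each of ink, narrow_block, large_block, magnifier's own z axis and vertical below 0.08 rad and horizontal distance between narrow_block and narrow_tray below 0.012 m and z of narrow_block in the frame of narrow_tray between 0 and 0.006 m and angle between the x axis of narrow_block and the x axis of narrow_tray, either way round below 0.35 rad and horizontal distance between large_block and large_tray below 0.012 m and z of large_block in the frame of large_tray between 0 and 0.006 m and angle between the x axis of large_block and the x axis of large_tray, either way round below 0.35 rad and horizontal distance between magnifier and round_stand below 0.012 m and z of magnifier in the frame of round_stand between 0 and 0.006 m and linear speed of each of ink, narrow_block, large_block, magnifier below 0.02 m/s and angular speed of each of ink, narrow_block, large_block, magnifier below 0.2 rad/s); the robot touches nothing.
It fails at once if the ink bottle is tipped (angle between ink's own z axis and vertical above 0.9 rad).
It fails at once if the phone cradle is disturbed (distance of cradle from where it was at the start of the episode above 0.025 m).
It fails at once if the sharpener is disturbed (distance of sharp from where it was at the start of the episode above 0.025 m).
It also fails if it takes over 99 s, if anything falls off the work surface, if the arm or the gripper's body presses on something with over 40 N, if the wrist force passes 120 N, or if a joint passes its speed limit or range.

ROBOT

A 6-joint arm with a two-finger parallel gripper is mounted at the origin on a cart in front of the work surface, level with it; the furniture and walls round the work are solid. World frame = base frame: x ahead of the robot, y to its left, z up, the work surface at z = 0. Lengths are in mm, angles in degrees, forces in N, time in s.
With the tool pointing down it reaches from about 350 to 850 mm from the base axis. Payload 8.1 kg.
Tool frame: the origin (TCP) lies midway between the tips of the shut fingers; the grasp point (between the pads) lies grip_depth behind it (grip_depth is the distance from the TCP to the grasp point, in mm); z points along the fingers, y is the line along which they close (so a half turn about z gives the same grasp; the last joint's range is limited). The gripper opens to 85 mm and grips with 20 to 120 N. Pads are 22 mm wide; open, the fingers measure 114 mm over their backs; the gripper's body (76 mm by 85 mm) begins 54 mm behind the grasp point. The pads swing forward as they close: fully open they stand 13 mm farther back than shut.
Start: joints at [-70.955, 7.471, 85.268, -0, 87.261, -4.893], TCP at [243.47, -548.386, 231.292] pointing down, gripper open.
Joint ranges: [-169.43, 169.43], [-51.17, 129.36], [1.28, 143.12], [-76.62, 256.62], [0, 156.53], [-152.29, 152.29]. Speed limits (degrees/s): [136.94, 136.94, 159.86, 180, 180, 180].

INTERFACE

Orientations are given as [roll, pitch, yaw] about the fixed x, y, z axes, in that order (R = Rz(yaw) Ry(pitch) Rx(roll)).
In Python, from bench import sense, snapshot, hand_in, grip_depth gives the robot as it stands. The module is installed in compiled form; this text tells all that it offers.
- The arm moves only by the tool apply_moves, never from a script. Its argument "series" is text: rows parted by semicolons, each of 5 numbers parted by spaces: the shift along the tool's x, y, z each as a share of 0.3 m, from -1 to 1, then the turn about the tool's z as a share of 2 rad, from -1 to 1, then the gripper's target within -1 to 1 (shut at 1, half-way at 0, fully open at -1). In form: tx ty tz twist gripper; .... A call has 1 to 5 rows; each row shifts and turns the commanded pose from where the row before left it, along the tool's axes as they then stand; what a row does not reach is not made up. A row lasts 1/12 s, in which the tool goes at most 41.7 mm and 7.16 degrees, less where a joint would pass 70% of its speed; a pose out of reach is approached as far as the arm can. A call with a number of a shift or a turn outside -1 to 1 is refused whole. A call with a gripper value outside its range is refused whole. The fingers move at their own pace and stop on an object; "squeeze" is the grip in N (left out, the last holds). Time passes only in rows, so rows that do not move let the fingers close. It gives the time, the measured TCP pose, the force, the opening and the grip force at its end, in the units of the state.
- sense(): the state, without advancing time (a new reading comes with each control period).
- snapshot(name): name is "scene" or "top" or "wrist"; returns a dict with "frame" (480x640x3 uint8, blue, green, red), "depth" (480x640 float32, mm along the optical axis (not along the pixel's ray), 0 where there is no reading), "intrinsics" (3x3 intrinsics, pixels), "extrinsics" (4x4, takes a point from camera to world coordinates); the wrist camera has in their place "tool_from_camera" (4x4, takes a point from camera to tool coordinates, whose origin is the TCP and whose axes are the flange's). Camera axes: x right, y down, z forward; pixel columns grow to the right and rows downward; lengths in mm; the calibration is good to about 2 mm. A picture is of the moment at which its call begins: read the wrist's pose just before it.
- hand_in(): hands the job in; it is judged then, once.
The state is a dict: "time": time; "joint_pos": joint angles; "qd": joint speeds; "joint_efforts": joint torques, N m; "tool_pos": TCP position; "tcp_rot": TCP orientation; "ft_force": force on the tool from outside, world axes, zero at the start; "wrist_torque": the same for the moment, N m; "finger_gap": finger opening in mm; "grip_force": force on a finger pad.
Only numpy, scipy, OpenCV 4.12 (cv2) and the standard library are available. Lean on these libraries where they do the work, as an engineer would, in place of code of your own. Each camera call takes 0.05 s, during which the arm holds its last target. There are 200 camera calls.

## Working session

There is one attempt and no reset: what is moved stays moved. The work goes in short steps, Python scripts to look and compute and a tool call to move; the robot and the scene stay as the last step left them, time stands still between calls to the robot, and variables do not carry over. Pictures are saved under pics/ and viewed, at most 14 in all, crops included, and the job is handed in when it is done.

Besides the shell and the picture viewer there is one more tool, called in YAML: its name, and indented under it one key for each argument. apply_moves: Moves the arm, as the interface text tells. Its arguments: {"type":"object","properties":{"series":{"type":"string"},"squeeze":{"type":"number"}},"required":["series"]}

```bash
mkdir -p pics; python3 - <<'E'
from bench import *
import cv2,numpy as np
print(grip_depth, sense())
for n in("top","scene"):
    s=snapshot(n); cv2.imwrite(f"pics/{n}.png",s["frame"]); np.savez(f"{n}.npz",**s); print(s["intrinsics"],s["extrinsics"])
E
```

```text
18.700000000000003 {'time': 0.0, 'joint_pos': array([-7.09555482e+01,  7.51344506e+00,  8.53311655e+01,  1.26848778e-03,
        8.72615095e+01, -4.89379472e+00]), 'qd': array([-0.0136188 ,  0.11995245,  0.09446387,  0.0608235 , -0.01012496,
        0.01990358]), 'joint_efforts': array([ 1.47933300e-03, -5.69394922e+01, -5.00550270e+01,  6.09694575e-05,
        1.50246854e-02, -5.73394473e-06]), 'tool_pos': array([ 243.2883739 , -547.84922791,  230.24369403]), 'tcp_rot': array([-1.79894375e+02, -1.03153068e-02,  2.39381752e+01]), 'ft_force': array([ 0.49913567,  0.22828031, -0.02231175]), 'wrist_torque': array([ 0.01294925, -0.01788674, -0.01814526]), 'grip_force': 0.0, 'finger_gap': 85.61297697513248}
[[540.86300562   0.         319.4175828 ]
 [  0.         540.86300562 229.32878107]
 [  0.           0.           1.        ]] [[-4.73423066e-03 -9.91795315e-01  1.27748346e-01  2.72502121e+02]
 [-9.99983141e-01  4.26587062e-03 -3.93962320e-03 -3.07075067e+00]
 [ 3.36234192e-03 -1.27764843e-01 -9.91798790e-01  1.66719626e+03]
 [ 0.00000000e+00  0.00000000e+00  0.00000000e+00  1.00000000e+00]]
[[551.51502294   0.         311.05478243]
 [  0.         551.51502294 238.20016347]
 [  0.           0.           1.        ]] [[-6.32693632e-01 -5.64834233e-01  5.29774534e-01 -3.11664204e+02]
 [-7.74400936e-01  4.60237532e-01 -4.34148138e-01  6.10085878e+02]
 [ 1.39960707e-03 -6.84940657e-01 -7.28597514e-01  1.07098551e+03]
 [ 0.00000000e+00  0.00000000e+00  0.00000000e+00  1.00000000e+00]]
```

View pics/top.png

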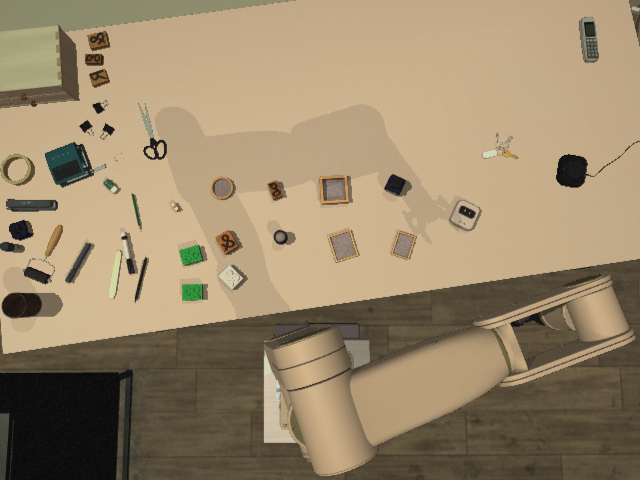

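View pics/scene.png

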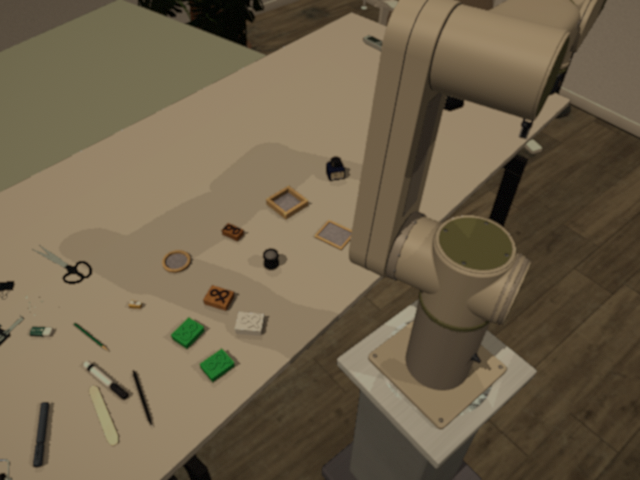

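The top view shows these (pixels): ink (396,185), square stand (334,190), large tray (343,246), narrow tray (403,245), narrow block (275,190), large block (227,242), magnifier (280,237), round stand (222,188), cradle (465,214) and sharpener (174,206). The green and white blocks are decoys.

```bash
cat > h.py <<'E'
import numpy as np,cv2
def px2w(s,u,v,z,E=None):
    K=s["intrinsics"];E=s["extrinsics"] if E is None else E
    d=E[:3,:3]@np.array([(u-K[0,2])/K[0,0],(v-K[1,2])/K[1,1],1]);o=E[:3,3]
    return o+d*(z-o[2])/d[2]
E
python3 - <<'E'
from h import *
from bench import *
s=np.load("top.npz")
for n,u,v,z in [("ink",396,185,40),("stand",334,190,22),("ltray",343,246,8),("ntray",403,245,8),("nb",275,190,20),("lb",227,242,20),("mag",280,237,43),("rstand",222,188,10),("cradle",465,214,26),("sharp",174,206,16)]:
    print(n,px2w(s,u,v,z).round(), s["depth"][v,u])
# rectified, magnified view, plane z=10; 1.05px/mm
W=np.array([[640,420,10],[640,-440,10],[250,-440,10],[250,420,10]],float)
E=np.linalg.inv(s["extrinsics"]);K=s["intrinsics"]
p=(K@(E[:3,:3]@W.T+E[:3,3:4])).T;p=p[:,:2]/p[:,2:]
H=cv2.getPerspectiveTransform(p.astype(np.float32),np.float32([[0,0],[800,0],[800,363],[0,363]]))
cv2.imwrite("pics/rect.png",cv2.warpPerspective(s["frame"],H,(800,363),flags=cv2.INTER_CUBIC))
w=snapshot("wrist");print(w["tool_from_camera"],w["intrinsics"])
E
```

```text
ink [ 618. -245.   40.] 1627.8335
stand [607. -55.  22.] 1689.0482
ltray [434. -82.   8.] 1667.736
ntray [ 436. -267.    8.] 1670.3032
nb [608. 127.  20.] 1671.3722
lb [447. 273.  20.] 1653.8956
mag [459. 110.  43.] 1631.1685
rstand [617. 293.  10.] 1689.005
cradle [ 529. -457.   26.] 1659.583
sharp [560. 440.  16.] 1673.8624
[[-2.18705047e-04 -9.53078891e-01 -3.02721950e-01  7.85825962e+01]
 [ 9.99999608e-01  5.12304643e-05 -8.83753674e-04  5.38325038e-02]
 [ 8.57795558e-04 -3.02722025e-01  9.53078507e-01 -1.42853714e+02]
 [ 0.00000000e+00  0.00000000e+00  0.00000000e+00  1.00000000e+00]] [[345.8861022    0.         317.03548833]
 [  0.         345.8861022  242.29141075]
 [  0.           0.           1.        ]]
```

View pics/rect.png

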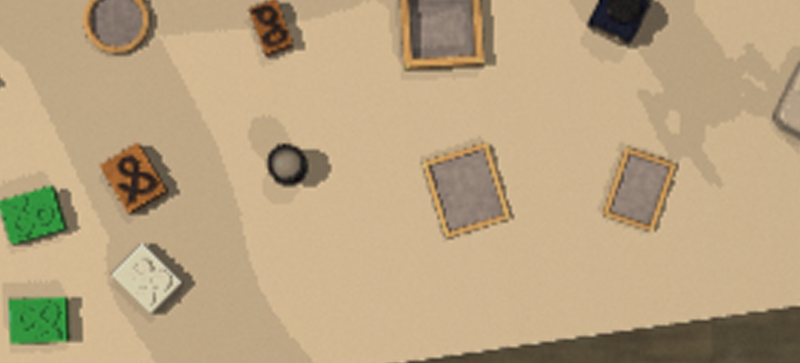

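apply_moves:
  series: "0.1 -0.08 -0.02 0 -1;0.1 -0.08 -0.02 0 -1;0.1 -0.08 -0.02 0 -1;0.1 -0.08 -0.02 0 -1;0.1 -0.08 -0.02 0 -1"

```text
time: 0.57
tool_pos: [332.1, -376.1, 261.1]
tcp_rot: [-180.0, 0.0, 23.9]
ft_force: [0.7, -0.3, 1.3]
finger_gap: 85.5
grip_force: 0.0
```

apply_moves:
  series: "0.1 -0.08 -0.02 0 -1;0.1 -0.08 -0.02 0 -1;0.1 -0.08 -0.02 0 -1;0.1 -0.08 -0.02 0 -1;0.1 -0.08 -0.02 0 -1"

```text
time: 0.98
tool_pos: [420.6, -205.5, 291.5]
tcp_rot: [180.0, -0.0, 23.9]
ft_force: [0.9, -0.2, -0.1]
finger_gap: 85.3
grip_force: 0.0
```

apply_moves:
  series: "0.1 -0.08 -0.02 0 -1;0.1 -0.08 -0.02 0 -1;0 0 0 0 -1;0 0 0 0 -1"

```text
time: 1.32
tool_pos: [456.3, -137.3, 303.5]
tcp_rot: [180.0, -0.0, 24.2]
ft_force: [-0.1, -0.4, -0.0]
finger_gap: 85.2
grip_force: 0.0
```

```bash
cat >> h.py <<'E'
from scipy.spatial.transform import Rotation as R
def wristcam():
    from bench import sense,snapshot
    q=sense();T=np.eye(4);T[:3,:3]=R.from_euler("xyz",q["tcp_rot"],degrees=True).as_matrix();T[:3,3]=q["tool_pos"]
    w=snapshot("wrist");return w,T@w["tool_from_camera"]
def cloud(w,E):
    v,u=np.mgrid[:480,:640];K=w["intrinsics"];d=w["depth"]
    P=np.stack([(u-K[0,2])/K[0,0]*d,(v-K[1,2])/K[1,1]*d,d],-1)@E[:3,:3].T+E[:3,3]
    P[d==0]=np.nan;return P
def blobs(P,zmin,zmax,amin=60):
    m=((P[...,2]>zmin)&(P[...,2]<zmax)).astype(np.uint8)
    n,l,st,_=cv2.connectedComponentsWithStats(m)
    for i in range(1,n):
        if st[i,4]>=amin:
            Q=P[l==i];r=cv2.minAreaRect(Q[:,:2].astype(np.float32))
            yield dict(c=np.round(r[0],1),size=np.round(r[1],1),ang=round(r[2],1),z=np.round(np.percentile(Q[:,2],[5,50,95]),1),n=len(Q))
def go(x,y,z,yaw):
    """shares still to go in the tool's axes, and the least number of rows"""
    from bench import sense
    q=sense();M=R.from_euler("xyz",q["tcp_rot"],degrees=True).as_matrix()
    d=M.T@(np.array([x,y,z])-q["tool_pos"])
    dy=(yaw-q["tcp_rot"][2]+90)%180-90
    print("at",q["tool_pos"].round(1),q["tcp_rot"].round(1),"t",round(q["time"],1),"gap",round(q["finger_gap"],1),"share",(d/300).round(3),"twist",round(-np.deg2rad(dy)/2,3),"rows",np.ceil(max(np.linalg.norm(d)/41,abs(dy)/7)))
E
python3 - <<'E'
from h import *
from bench import *
go(450,-150,290,24)
w,E=wristcam();cv2.imwrite("pics/w1.png",w["frame"]);np.savez("w1.npz",E=E,**w)
P=cloud(w,E)
print(np.nanpercentile(P[...,2],[5,25,50,75]))
for a,b in((5,14),(15,70),(40,70)):
    print(a,b)
    for o in blobs(P,a,b):print(o)
E
```

```text
at [ 456.3 -137.3  303.5] [180.   -0.   24.2] t 1.3 gap 85.2 share [-0.037  0.03   0.045] twist 0.002 rows 1.0
[-7.35504543e+02 -5.65033371e-01  3.84672847e-01  4.63008659e+00]
5 14
{'c': array([626.9, -38.6]), 'size': array([46.3, 94.3]), 'ang': 47.5, 'z': array([ 5.1,  7. , 13.2]), 'n': 376}
{'c': array([622.5, -51.3]), 'size': array([11.8, 20.5]), 'ang': 65.8, 'z': array([5. , 5.4, 6.3]), 'n': 62}
{'c': array([451.2, 250. ]), 'size': array([49.2, 17.5]), 'ang': 8.8, 'z': array([ 5.3,  8.8, 13.5]), 'n': 250}
{'c': array([ 616.6, -228.4]), 'size': array([63.2, 29.4]), 'ang': 22.1, 'z': array([ 5.3,  9.8, 13.6]), 'n': 121}
{'c': array([465.2,  99.8]), 'size': array([41.2, 22.5]), 'ang': 15.2, 'z': array([ 5.7, 10.3, 13.5]), 'n': 187}
{'c': array([342. , 232.5]), 'size': array([40.3, 19.4]), 'ang': 9.7, 'z': array([ 5.5,  8.9, 13.4]), 'n': 161}
{'c': array([436.5, -82.2]), 'size': array([86.3, 74.1]), 'ang': 17.1, 'z': array([6. , 8. , 9.6]), 'n': 1119}
{'c': array([ 525.4, -436.1]), 'size': array([98.6, 49.3]), 'ang': 10.1, 'z': array([ 5.6,  9.4, 13.5]), 'n': 420}
{'c': array([ 437.
[... 766 characters left out ...]
]), 'n': 1481}
{'c': array([339.4, 227.4]), 'size': array([22.7, 10.6]), 'ang': 6.2, 'z': array([15.6, 19.2, 22.2]), 'n': 98}
{'c': array([ 529.1, -459.9]), 'size': array([74., 81.]), 'ang': 63.5, 'z': array([17.2, 20.2, 26.2]), 'n': 3211}
40 70
{'c': array([ 623.4, -243.5]), 'size': array([43.4, 40.6]), 'ang': 64.3, 'z': array([40.2, 59.9, 61.8]), 'n': 1307}
{'c': array([464.6, 121.5]), 'size': array([13.5, 36.2]), 'ang': 79.3, 'z': array([40.1, 40.8, 42. ]), 'n': 116}
{'c': array([461.2, 101.8]), 'size': array([24. , 38.9]), 'ang': 80.3, 'z': array([40.1, 40.7, 41.9]), 'n': 157}
{'c': array([462.1, 108.9]), 'size': array([24.5, 25. ]), 'ang': 24.5, 'z': array([40.3, 42. , 43.8]), 'n': 435}
```

View pics/w1.png

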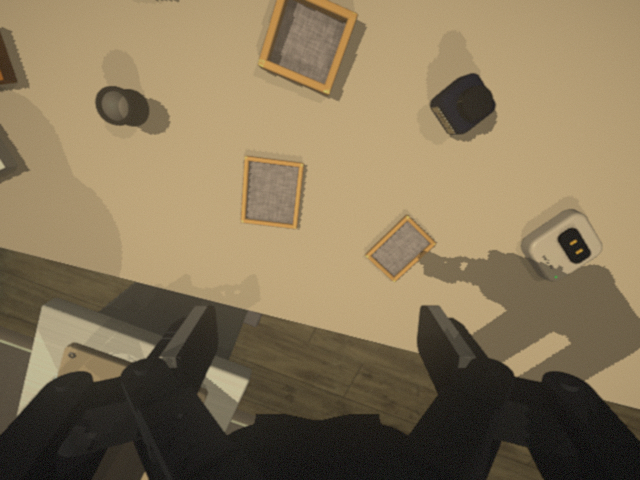

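Wrist view: both trays, the square stand (309,40), ink (463,105) and magnifier (122,105) are all visible. The depth-blob sizes match the given sizes to 1–2 mm.

```bash
python3 - <<'E'
from h import *
s=np.load("w1.npz");P=cloud(s,s["E"])
for o in blobs(P,55,70):print(o)
go(623,-243.6,110,24.2)
E
```

```text
{'c': array([ 623.3, -244.9]), 'size': array([31.9, 32.2]), 'ang': 21.3, 'z': array([58.2, 60.5, 62. ]), 'n': 864}
at [ 455.7 -138.6  303.1] [180.    0.   24.1] t 1.4 gap 85.3 share [0.367 0.547 0.643] twist -0.001 rows 7.0
```

apply_moves:
  series: "0.046 0.068 0.08 0 -1;0.046 0.068 0.08 0 -1;0.046 0.068 0.08 0 -1;0.046 0.068 0.08 0 -1;0.046 0.068 0.08 0 -1"

```text
time: 1.78
tool_pos: [559.7, -207.0, 181.5]
tcp_rot: [-180.0, 0.0, 23.8]
ft_force: [-0.4, -0.3, 0.9]
finger_gap: 84.9
grip_force: 0.0
```

apply_moves:
  series: "0.046 0.068 0.08 0 -1;0.046 0.068 0.08 0 -1;0.046 0.068 0.08 0 -1;0 0 0 0 -1;0 0 0 0 -1"

```text
time: 2.2
tool_pos: [619.8, -244.9, 106.3]
tcp_rot: [-179.7, 0.3, 23.8]
ft_force: [0.5, 0.4, 0.1]
finger_gap: 85.1
grip_force: 0.0
```

```bash
python3 - <<'E'
from h import *
go(623.3,-244.3,38,24.2)
w,E=wristcam();P=cloud(w,E)
for o in blobs(P,55,70):print(o)
for o in blobs(P,25,70):print(o)
E
```

```text
at [ 619.8 -244.9  106.3] [-179.7    0.3   23.8] t 2.2 gap 85.1 share [0.013 0.004 0.227] twist -0.004 rows 2.0
{'c': array([ 624.2, -244.8]), 'size': array([32.3, 32.2]), 'ang': 62.6, 'z': array([58.7, 60.6, 61.7]), 'n': 2312}
{'c': array([ 623.5, -244.2]), 'size': array([50.8, 52.8]), 'ang': 62.7, 'z': array([32.4, 40.5, 61.3]), 'n': 5731}
{'c': array([ 527.6, -468.6]), 'size': array([30.5, 12.4]), 'ang': 67.4, 'z': array([25.1, 25.9, 26.7]), 'n': 256}
```

apply_moves:
  series: "0.007 0.002 0.08 0 -1;0.007 0.002 0.08 0 -1;0 0 0.067 0 -1;0 0 0 0 -1"

```text
time: 2.58
tool_pos: [624.5, -242.4, 41.1]
tcp_rot: [-179.8, 0.1, 23.9]
ft_force: [-1.9, 1.0, -1.7]
finger_gap: 85.3
grip_force: 0.0
```

apply_moves:
  series: "0 0 0 0 1;0 0 0 0 1;0 0 0 0 1;0 0 0 0 1;0 0 0 0 1"
  squeeze: 45

```text
time: 3.0
tool_pos: [628.4, -243.4, 45.7]
tcp_rot: [179.9, -0.1, 23.9]
ft_force: [-1.6, 0.6, 5.8]
finger_gap: 30.4
grip_force: 44.0
```

apply_moves:
  series: "0 0 0 0 1;0 0 0 0 1;0 0 0 0 1;0 0 0 0 1"

```text
time: 3.33
tool_pos: [628.5, -243.4, 45.8]
tcp_rot: [179.8, -0.1, 23.9]
ft_force: [-1.6, 1.4, 8.0]
finger_gap: 30.0
grip_force: 44.3
```

apply_moves:
  series: "0 0 -0.05 0 1;0 0 -0.05 0 1;0 0 -0.05 0 1;0 0 -0.05 0 1;0 0 0 0 1"

```text
time: 3.75
tool_pos: [629.9, -244.1, 109.3]
tcp_rot: [179.7, -0.3, 23.9]
ft_force: [0.8, -0.6, 1.0]
finger_gap: 30.1
grip_force: 45.0
```

```bash
python3 - <<'E'
from h import *
from bench import *
go(611.2,-55.3,110,24.2+30.2)
w,E=wristcam();cv2.imwrite("pics/w2.png",w["frame"]);P=cloud(w,E)
for o in blobs(P,40,140,200):print(o)
print(sense()["ft_force"])
E
```

```text
at [ 629.9 -244.1  109.3] [179.7  -0.3  23.9] t 3.8 gap 30.1 share [ 0.199 -0.601 -0.005] twist -0.266 rows 5.0
{'c': array([ 631.3, -243.1]), 'size': array([44.1, 54.3]), 'ang': 60.1, 'z': array([ 78.1, 119.8, 134.9]), 'n': 12343}
[ 0.05355075 -0.27243818 -2.85585914]
```

View pics/w2.png

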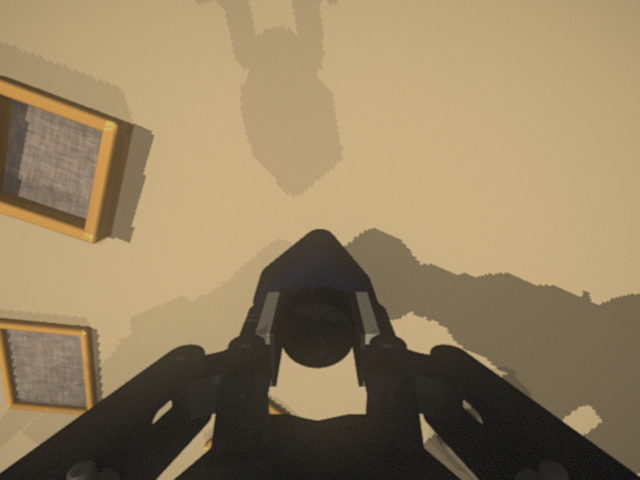

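The bottle is held at its cap (317,325), with a body corner at (320,235). I'll check it for tilt before carrying it.

```bash
cat >> h.py <<'E'
def plane(P,box,zr):
    """fit z=a x+b y+c over a pixel box within zr; prints slopes and centroid"""
    u0,v0,u1,v1=box;Q=P[v0:v1,u0:u1].reshape(-1,3);Q=Q[(Q[:,2]>zr[0])&(Q[:,2]<zr[1])]
    for _ in range(3):
        A=np.c_[Q[:,:2]-Q[:,:2].mean(0),np.ones(len(Q))];k=np.linalg.lstsq(A,Q[:,2],rcond=None)[0]
        e=Q[:,2]-A@k;Q=Q[abs(e)<max(2*e.std(),.5)]
    print("slope",k.round(3),"centroid",Q.mean(0).round(1),"rms",e.std().round(2),len(Q))
E
python3 - <<'E'
from h import *
w,E=wristcam();P=cloud(w,E)
z=P[285:360,285:350,2];print(np.nanpercentile(z,[5,25,50,75,95]))
for b in((290,290,345,360),(270,240,370,285)):
    q=P[b[1]:b[3],b[0]:b[2]][...,2];m=np.nanmedian(q);print(m);plane(P,b,(m-8,m+8))
print(E[:3,:3].round(3))
E
```

```text
[101.57235009 116.95336101 121.92535732 122.45737154 123.10479259]
122.04735241155478
slope [-1.50000e-02  8.00000e-03  1.22213e+02] centroid [ 627.3 -244.6  122.2] rms 0.61 2886
93.43433550026785
slope [-0.154 -0.098 97.814] centroid [ 645.8 -236.2   98.2] rms 2.9 1765
[[ 0.406 -0.873 -0.272]
 [-0.914 -0.386 -0.125]
 [ 0.004  0.299 -0.954]]
```

apply_moves:
  series: "0.02 -0.06 0 0 1;0.037 -0.11 0 0 1;0.037 -0.11 0 0 1;0.037 -0.11 0 0 1;0.037 -0.11 0 0 1"

```text
time: 4.27
tool_pos: [611.0, -83.8, 101.7]
tcp_rot: [-179.9, 0.1, 23.9]
ft_force: [1.3, -0.3, -1.2]
finger_gap: 30.3
grip_force: 45.1
```

apply_moves:
  series: "0.037 -0.105 0 0 1;0 0 0 -0.053 1;0 0 0 -0.053 1;0 0 0 -0.053 1;0 0 0 -0.053 1"

```text
time: 4.68
tool_pos: [608.7, -51.4, 101.8]
tcp_rot: [-179.9, 0.1, 48.6]
ft_force: [-0.4, -0.9, -1.6]
finger_gap: 30.2
grip_force: 45.2
```

apply_moves:
  series: "0 0 0 -0.054 1;0 0 0 0 1;0 0 0 0 1"

```text
time: 4.93
tool_pos: [609.0, -51.9, 102.1]
tcp_rot: [-179.9, 0.0, 54.2]
ft_force: [0.5, 0.0, -1.8]
finger_gap: 30.0
grip_force: 45.2
```

```bash
python3 - <<'E'
from h import *
go(612.7,-53.2,54,54.5)
w,E=wristcam();P=cloud(w,E);np.savez("w3.npz",E=E,**w)
plane(P,(290,290,345,360),(117,127))
for o in blobs(P,15,26,200):print(o)
for o in blobs(P,75,150,200):print(o)
E
```

```text
at [609.  -51.9 102.1] [-179.9    0.    54.2] t 4.9 gap 30.0 share [0.004 0.013 0.16 ] twist -0.002 rows 2.0
slope [-6.00000e-03  5.00000e-03  1.17482e+02] centroid [607.3 -53.9 117.5] rms 0.31 1742
{'c': array([605.3, 125.9]), 'size': array([40.1, 33.8]), 'ang': 20.7, 'z': array([17.6, 21.4, 24.1]), 'n': 3575}
{'c': array([471.8, 100.8]), 'size': array([37.3, 14.7]), 'ang': 43.5, 'z': array([15.7, 20.1, 25.3]), 'n': 816}
{'c': array([611.5, -55. ]), 'size': array([85.8, 85.8]), 'ang': 3.3, 'z': array([19.3, 22. , 23.2]), 'n': 4105}
{'c': array([611.7, -49.6]), 'size': array([45.8, 59.7]), 'ang': 24.1, 'z': array([ 85.3, 116.9, 146.9]), 'n': 14280}
```

apply_moves:
  series: "0.005 0.013 0.03 0 1;0 0 0.04 0 1;0 0 0.04 0 1;0 0 0.035 0 1;0 0 0 0 1"

```text
time: 5.4
tool_pos: [610.9, -52.6, 55.2]
tcp_rot: [-179.7, 0.2, 54.4]
ft_force: [-1.1, 0.3, -1.7]
finger_gap: 30.0
grip_force: 45.2
```

apply_moves:
  series: "0 0 0.015 0 1;0 0 0.01 0 1;0 0 0 0 1"

```text
time: 5.65
tool_pos: [613.5, -53.0, 51.7]
tcp_rot: [-180.0, 0.0, 54.4]
ft_force: [-0.8, 0.0, -2.7]
finger_gap: 30.1
grip_force: 45.2
```

apply_moves:
  series: "0 0 0.007 0 1;0 0 0 0 1;0 0 0 0 1"

```text
time: 5.9
tool_pos: [613.9, -53.1, 50.4]
tcp_rot: [180.0, -0.0, 54.4]
ft_force: [-1.0, 0.6, -1.4]
finger_gap: 30.0
grip_force: 45.2
```

apply_moves:
  series: "0 0 0.007 0 1;0 0 0 0 1;0 0 0 0 1"

```text
time: 6.15
tool_pos: [614.5, -52.9, 49.9]
tcp_rot: [179.9, -0.1, 54.4]
ft_force: [-4.5, 1.2, 9.1]
finger_gap: 30.1
grip_force: 46.2
```

```bash
python3 - <<'E'
from h import *
from bench import *
go(612.7,-53.2,48,54.5);print(sense()["ft_force"])
w,E=wristcam();P=cloud(w,E)
plane(P,(290,290,345,360),(54,75))
E
```

```text
at [614.5 -52.9  49.9] [ 1.799e+02 -1.000e-01  5.440e+01] t 6.2 gap 30.1 share [-0.004 -0.004  0.006] twist -0.001 rows 1.0
[-4.51091784  1.21407552  9.07684782]
slope [-3.2000e-02 -1.9000e-02  6.4882e+01] centroid [613.8 -54.8  65. ] rms 0.73 2958
```

apply_moves:
  series: "0 0 0 0 -0.3;0 0 0 0 -0.3;0 0 0 0 -0.8;0 0 0 0 -1;0 0 -0.03 0 -1"

```text
time: 6.62
tool_pos: [612.1, -52.8, 55.1]
tcp_rot: [-179.8, 0.1, 54.4]
ft_force: [-0.3, -0.4, -0.7]
finger_gap: 85.2
grip_force: 0.0
```

apply_moves:
  series: "0 0 -0.08 0 -1;0 0 -0.1 0 -1;0 0 -0.1 0 -1;0 0 -0.1 0 -1;0 0 -0.1 0 -1"

```text
time: 7.03
tool_pos: [613.5, -53.0, 203.1]
tcp_rot: [180.0, -0.0, 54.4]
ft_force: [0.1, -0.4, 0.1]
finger_gap: 85.2
grip_force: 0.0
```

```bash
python3 - <<'E'
from h import *
from bench import *
w,E=wristcam();cv2.imwrite("pics/w4.png",w["frame"]);P=cloud(w,E)
for a,b in((50,90),(15,30)):
    print(a)
    for o in blobs(P,a,b,150):print(o)
go(605,126,150,20)
E
```

```text
50
{'c': array([612.2, -56.3]), 'size': array([31.9, 32.6]), 'ang': 5.5, 'z': array([56.5, 64.6, 65.7]), 'n': 1207}
15
{'c': array([610.9, 128. ]), 'size': array([51.9, 33.3]), 'ang': 20.4, 'z': array([19.2, 21.4, 24.1]), 'n': 2799}
{'c': array([472.7, 105.5]), 'size': array([38.8, 19.5]), 'ang': 66.2, 'z': array([15.6, 20.8, 26.6]), 'n': 407}
{'c': array([611.3, -55.2]), 'size': array([86.2, 86.1]), 'ang': 3.2, 'z': array([18.4, 22. , 23.3]), 'n': 3106}
{'c': array([623. , -42.5]), 'size': array([28.5, 62.9]), 'ang': 50.5, 'z': array([16.1, 22.7, 29.5]), 'n': 176}
at [616.7 -53.6 211.1] [179.5  -0.3  54.4] t 7.1 gap 85.4 share [ 0.463 -0.382  0.202] twist 0.3 rows 5.0
```

View pics/w4.png

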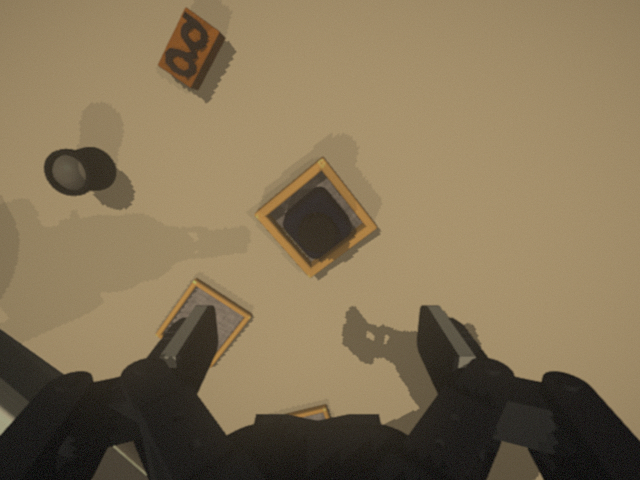

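The ink bottle stands centred in its stand: cap at (318,220), 1 mm off, top at 64 mm. Next is the narrow block, at pixel (190,48) here.

apply_moves:
  series: "0 0 0 0.059 -1;0 0 0 0.059 -1;0 0 0 0.059 -1;0 0 0 0.059 -1;0 0 0 0.059 -1"

```text
time: 7.5
tool_pos: [613.8, -53.1, 201.5]
tcp_rot: [180.0, -0.0, 20.3]
ft_force: [0.1, -0.2, 0.1]
finger_gap: 85.3
grip_force: 0.0
```

apply_moves:
  series: "0.028 -0.082 0.057 0 -1;0.028 -0.082 0.057 0 -1;0.028 -0.082 0.057 0 -1;0.028 -0.082 0.057 0 -1;0.028 -0.082 0.057 0 -1"

```text
time: 7.92
tool_pos: [609.7, 77.9, 115.3]
tcp_rot: [180.0, -0.0, 20.6]
ft_force: [0.6, 0.4, 0.6]
finger_gap: 85.5
grip_force: 0.0
```

apply_moves:
  series: "0.028 -0.082 0.057 0 -1;0.028 -0.082 0.057 0 -1;0 0 0 0 -1;0 0 0 0 -1"

```text
time: 8.25
tool_pos: [606.8, 130.0, 80.1]
tcp_rot: [-180.0, 0.2, 20.8]
ft_force: [0.6, -0.7, 0.1]
finger_gap: 85.5
grip_force: 0.0
```

```bash
python3 - <<'E'
from h import *
w,E=wristcam();P=cloud(w,E)
for o in blobs(P,15,30,150):print(o)
go(610.9,128,10,20.4)
E
```

```text
{'c': array([610.9, 128.1]), 'size': array([52.2, 32.2]), 'ang': 20.3, 'z': array([19.7, 21.3, 23.9]), 'n': 4107}
{'c': array([619.3, -50.6]), 'size': array([69.9, 80.2]), 'ang': 3.5, 'z': array([15.9, 21.7, 27.9]), 'n': 5034}
{'c': array([457.4, 280. ]), 'size': array([41.6, 50.2]), 'ang': 31.4, 'z': array([16.8, 21. , 23.7]), 'n': 2644}
at [607.9 129.   81.4] [180.    0.   20.7] t 8.3 gap 85.3 share [0.008 0.007 0.238] twist 0.003 rows 2.0
```

apply_moves:
  series: "0.008 0.007 0.08 0 -1;0 0 0.08 0 -1;0 0 0.05 0 -1;0 0 0.02 0 -1;0 0 0 0 -1"

```text
time: 8.72
tool_pos: [610.6, 126.4, 11.5]
tcp_rot: [-180.0, 0.1, 20.5]
ft_force: [-0.3, 0.8, 0.0]
finger_gap: 85.3
grip_force: 0.0
```

```bash
python3 -c "
from h import *
go(610.9,128,10,20.4)"
```

```text
at [610.6 126.4  11.5] [-1.80e+02  1.00e-01  2.05e+01] t 8.7 gap 85.3 share [ 0.003 -0.005  0.005] twist 0.001 rows 1.0
```

apply_moves:
  series: "0.003 -0.005 0.005 0 1;0 0 0 0 1;0 0 0 0 1;0 0 0 0 1;0 0 0 0 1"
  squeeze: 35

```text
time: 9.13
tool_pos: [612.4, 129.6, 12.2]
tcp_rot: [180.0, -0.1, 20.6]
ft_force: [-0.4, 0.8, -0.1]
finger_gap: 30.9
grip_force: 34.6
```

apply_moves:
  series: "0 0 0 0 1;0 0 0 0 1;0 0 0 0 1"

```text
time: 9.38
tool_pos: [612.5, 129.6, 12.2]
tcp_rot: [180.0, -0.1, 20.6]
ft_force: [-1.2, -0.1, 4.8]
finger_gap: 30.9
grip_force: 35.3
```

apply_moves:
  series: "0 0 -0.06 0 1;0 0 -0.08 0 1;0 0 -0.1 0 1;0 0 -0.1 0 1;0 0 -0.1 0 1"

```text
time: 9.8
tool_pos: [610.9, 129.4, 143.9]
tcp_rot: [-180.0, 0.0, 20.6]
ft_force: [-0.1, -0.7, 0.7]
finger_gap: 31.2
grip_force: 34.8
```

```bash
python3 -c "
from h import *
from bench import *
go(437.3,-268.3,120,-19)
w,E=wristcam();P=cloud(w,E)
plane(P,(270,240,370,300),(100,200))
for o in blobs(P,15,30,150):print(o)
for b in range(200,420,20):print(b,np.round(P[b,317],0))"
```

```text
at [610.9 129.4 143.9] [-180.     0.    20.6] t 9.8 gap 31.2 share [-1.009  1.037  0.08 ] twist 0.346 rows 11.0
slope [-3.62000e-01 -1.08000e-01  1.51931e+02] centroid [628.1 135.5 152.5] rms 2.7 2927
{'c': array([611.5, -54.6]), 'size': array([85.8, 86.9]), 'ang': 3.4, 'z': array([16.4, 21.8, 26.5]), 'n': 4330}
{'c': array([449.2, 275. ]), 'size': array([61.7, 50.7]), 'ang': 32.1, 'z': array([17.4, 21.3, 23.9]), 'n': 3508}
{'c': array([417.2, 355.7]), 'size': array([49.,  9.]), 'ang': 8.2, 'z': array([15.5, 19.9, 21.8]), 'n': 479}
{'c': array([476.6, 103.6]), 'size': array([30.3,  8.1]), 'ang': 65.8, 'z': array([16. , 22.7, 28.1]), 'n': 160}
{'c': array([358.1, 285.6]), 'size': array([ 7.2, 37.3]), 'ang': 56.3, 'z': array([15.8, 20.3, 21.6]), 'n': 186}
{'c': array([299. , 348.5]), 'size': array([47.6,  6.3]), 'ang': 5.5, 'z': array([15.4, 18.7, 21.3]), 'n': 237}
200 [634. 138.  -0.]
220 [617. 132.  -1.]
240 [601. 126.  -0.]
260 [633. 138. 141.]
280 [630. 137. 154.]
300 [620. 133. 152.]
320 [612. 130. 155.]
340 [602. 126. 154.]
360 [592. 122. 153.]
380 [464.  75.  -0.]
400 [442.  66.   1.]
```

apply_moves:
  series: "-0.05 0.05 0 0 1;-0.08 0.082 0 0 1;-0.08 0.082 0 0 1;-0.08 0.082 0 0 1;-0.08 0.082 0 0 1"

```text
time: 10.27
tool_pos: [546.5, -16.8, 142.7]
tcp_rot: [180.0, -0.0, 20.7]
ft_force: [0.5, -0.6, -0.3]
finger_gap: 31.2
grip_force: 34.8
```

apply_moves:
  series: "-0.08 0.082 0 0 1;-0.08 0.082 0 0 1;-0.08 0.082 0 0 1;-0.08 0.082 0 0 1;-0.08 0.082 0 0 1"

```text
time: 10.68
tool_pos: [477.5, -174.4, 142.8]
tcp_rot: [180.0, -0.0, 20.6]
ft_force: [0.1, -0.7, 1.0]
finger_gap: 30.9
grip_force: 34.8
```

apply_moves:
  series: "-0.08 0.082 0 0 1;-0.08 0.082 0 0 1;-0.079 0.085 0 0 1;0 0 0.02 0.0577 1;0 0 0.02 0.0577 1"

```text
time: 11.1
tool_pos: [436.9, -270.6, 131.1]
tcp_rot: [179.9, -0.0, 6.9]
ft_force: [-0.1, 0.5, -0.3]
finger_gap: 30.9
grip_force: 34.9
```

apply_moves:
  series: "0 0 0.04 0.0577 1;0 0 0.04 0.0577 1;0 0 0.04 0.0577 1;0 0 0.04 0.0577 1;0 0 0 0 1"

```text
time: 11.52
tool_pos: [436.0, -267.1, 80.0]
tcp_rot: [-179.9, 0.2, -19.4]
ft_force: [-0.3, 1.0, -0.4]
finger_gap: 31.2
grip_force: 34.8
```

```bash
python3 -c "
from h import *
go(437.3,-268.3,15,-19)
w,E=wristcam();P=cloud(w,E)
for o in blobs(P,5,12,150):print(o)
for b in range(260,380,20):print(b,np.round(P[b,317],1))
for o in blobs(P,75,100,150):print(o)"
```

```text
at [ 436.  -267.1   80. ] [-179.9    0.2  -19.4] t 11.5 gap 31.2 share [0.006 0.003 0.217] twist -0.003 rows 2.0
{'c': array([ 501.4, -435.4]), 'size': array([72.1, 23. ]), 'ang': 40.0, 'z': array([ 5.3,  8.5, 11.6]), 'n': 1081}
{'c': array([ 442.8, -270.4]), 'size': array([58.2, 67.1]), 'ang': 71.0, 'z': array([6.4, 7.9, 9.1]), 'n': 2238}
{'c': array([436.4, -82.3]), 'size': array([86.4, 76.3]), 'ang': 17.0, 'z': array([5.6, 8. , 9.2]), 'n': 3637}
260 [ 458.8 -274.2   77.8]
280 [ 454.4 -272.7   89.2]
300 [ 445.6 -269.6   89.1]
320 [ 438.2 -267.    92.3]
340 [ 429.1 -263.8   92.7]
360 [ 417.5 -259.7   90. ]
{'c': array([ 434.1, -265.8]), 'size': array([58.5, 52.9]), 'ang': 71.0, 'z': array([83.1, 89.3, 95.3]), 'n': 9429}
```

apply_moves:
  series: "0.005 0.003 0.06 0 1;0 0 0.06 0 1;0 0 0.05 0 1;0 0 0.035 0 1;0 0 0 0 1"

```text
time: 11.98
tool_pos: [437.6, -268.8, 19.6]
tcp_rot: [-179.9, 0.2, -18.9]
ft_force: [-0.2, -0.6, -0.7]
finger_gap: 30.9
grip_force: 34.9
```

apply_moves:
  series: "0 0 0 0 1;0 0 0 0 1"

```text
time: 12.15
tool_pos: [439.5, -270.2, 22.6]
tcp_rot: [180.0, -0.1, -19.0]
ft_force: [0.2, -0.4, 0.5]
finger_gap: 31.1
grip_force: 34.9
```

apply_moves:
  series: "-0.005 -0.003 0.015 0 1;0 0 0 0 1;0 0 0 0 1"

```text
time: 12.4
tool_pos: [437.7, -268.4, 17.1]
tcp_rot: [180.0, -0.0, -19.0]
ft_force: [-1.2, -0.9, -0.1]
finger_gap: 30.9
grip_force: 34.9
```

apply_moves:
  series: "0 0 0.008 0 1;0 0 0 0 1;0 0 0 0 1"

```text
time: 12.65
tool_pos: [438.2, -268.7, 15.2]
tcp_rot: [180.0, -0.1, -19.0]
ft_force: [-1.6, 0.3, 4.1]
finger_gap: 30.8
grip_force: 35.4
```

Contact (about 4 N) at the expected height, so release, lift and check.

apply_moves:
  series: "0 0 0 0 -0.2;0 0 0 0 -0.2;0 0 0 0 -1;0 0 -0.02 0 -1;0 0 -0.06 0 -1"

```text
time: 13.07
tool_pos: [435.6, -266.8, 36.1]
tcp_rot: [-179.9, 0.3, -19.1]
ft_force: [0.5, 0.9, 0.3]
finger_gap: 84.2
grip_force: 0.0
```

apply_moves:
  series: "0 0 -0.1 0 -1;0 0 -0.1 0 -1;0 0 -0.1 0 -1;0 0 -0.1 0 -1;0 0 0 0 -1"

```text
time: 13.48
tool_pos: [440.8, -270.7, 166.2]
tcp_rot: [179.8, -0.6, -19.1]
ft_force: [1.2, -0.4, 1.1]
finger_gap: 85.6
grip_force: 0.0
```

```bash
python3 -c "
from h import *
go(449.2,275,150,32.1)
w,E=wristcam();cv2.imwrite('pics/w5.png',w['frame']);P=cloud(w,E)
for o in blobs(P,5,12,150):print(o)
print()
for o in blobs(P,15,40,150):print(o)"
```

```text
at [ 440.8 -270.7  166.2] [179.8  -0.6 -19.1] t 13.5 gap 85.6 share [-0.568 -1.729  0.042] twist -0.446 rows 14.0
{'c': array([ 518.4, -433.4]), 'size': array([93.1, 41.6]), 'ang': 18.8, 'z': array([ 5.3,  8.5, 11.6]), 'n': 638}
{'c': array([592.5, -80.5]), 'size': array([ 57.8, 116. ]), 'ang': 50.6, 'z': array([ 5.4,  8.5, 11.6]), 'n': 801}
{'c': array([584.1, -59.8]), 'size': array([10.1, 50. ]), 'ang': 11.1, 'z': array([ 5.1,  6.8, 11.4]), 'n': 193}
{'c': array([ 437.5, -268.7]), 'size': array([58.1, 77.7]), 'ang': 70.9, 'z': array([6.4, 8. , 9.3]), 'n': 1737}
{'c': array([436.3, -82.3]), 'size': array([86.1, 75.4]), 'ang': 17.2, 'z': array([5.5, 8. , 9.3]), 'n': 2052}

{'c': array([ 524.2, -457.5]), 'size': array([74.2, 70.8]), 'ang': 64.5, 'z': array([17.8, 20.5, 26.4]), 'n': 9405}
{'c': array([595.8, -85.3]), 'size': array([ 53.8, 109.5]), 'ang': 55.1, 'z': array([16.2, 21.8, 23.4]), 'n': 2680}
{'c': array([601.6, -73. ]), 'size': array([28.9, 62.2]), 'ang': 55.6, 'z': array([16.1, 26.1, 38.5]), 'n': 1653}
{'c': array([ 436.1, -267.4]), 'size': array([31.9, 51.9]), 'ang': 71.6, 'z': array([22.6, 24.3, 27. ]), 'n': 2228}
```

View pics/w5.png

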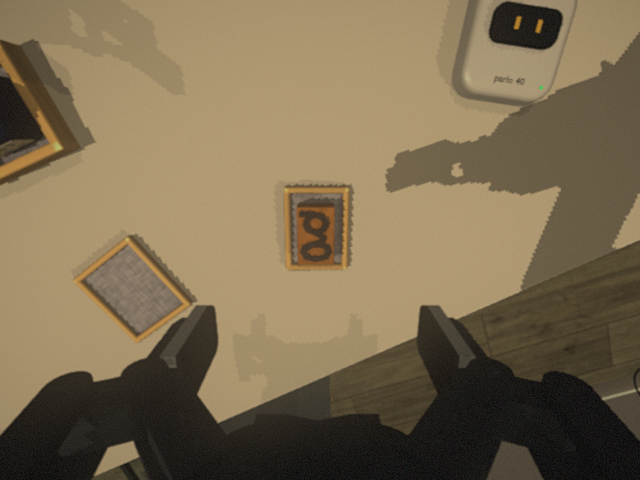

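The narrow block sits flat in its tray at (317,235), about 2 mm off centre. Next is the large block.

apply_moves:
  series: "-0.04 -0.123 0 0 -1;-0.04 -0.123 0 0 -1;-0.04 -0.123 0 0 -1;-0.04 -0.123 0 0 -1;-0.04 -0.123 0 0 -1"

```text
time: 13.95
tool_pos: [440.1, -72.6, 157.4]
tcp_rot: [-180.0, 0.1, -19.1]
ft_force: [1.3, -0.3, 0.3]
finger_gap: 85.3
grip_force: 0.0
```

apply_moves:
  series: "-0.04 -0.123 0 0 -1;-0.04 -0.123 0 0 -1;-0.04 -0.123 0 0 -1;-0.04 -0.123 0 0 -1;-0.04 -0.123 0 0 -1"

```text
time: 14.37
tool_pos: [443.7, 121.4, 157.6]
tcp_rot: [180.0, 0.0, -19.1]
ft_force: [0.2, -1.6, 0.8]
finger_gap: 85.6
grip_force: 0.0
```

apply_moves:
  series: "-0.04 -0.123 0 0 -1;-0.04 -0.123 0 0 -1;-0.04 -0.123 0 0 -1;-0.048 -0.13 0 0 -1;0 0 0 -0.0557 -1"

```text
time: 14.78
tool_pos: [444.2, 283.6, 157.3]
tcp_rot: [-179.9, 0.1, -12.8]
ft_force: [0.8, -0.6, 0.9]
finger_gap: 85.5
grip_force: 0.0
```

apply_moves:
  series: "0 0 0.04 -0.0557 -1;0 0 0.05 -0.0557 -1;0 0 0.05 -0.0557 -1;0 0 0.05 -0.0557 -1;0 0 0.05 -0.0557 -1"

```text
time: 15.2
tool_pos: [445.1, 277.3, 84.6]
tcp_rot: [180.0, 0.1, 19.6]
ft_force: [0.6, -0.2, 0.0]
finger_gap: 85.7
grip_force: 0.0
```

apply_moves:
  series: "0 0 0 -0.0557 -1;0 0 0 -0.0557 -1;0 0 0 0 -1;0 0 0 0 -1"

```text
time: 15.53
tool_pos: [445.4, 277.3, 85.6]
tcp_rot: [-180.0, 0.1, 31.8]
ft_force: [-0.6, -0.6, 0.6]
finger_gap: 85.4
grip_force: 0.0
```

```bash
python3 -c "
from h import *
w,E=wristcam();cv2.imwrite('pics/w6.png',w['frame']);P=cloud(w,E)
for o in blobs(P,15,40,150):print(o)
go(449.2,275,10,32.1)"
```

```text
{'c': array([409.4, 384.2]), 'size': array([48.5, 60.9]), 'ang': 16.2, 'z': array([19.4, 21.2, 23.9]), 'n': 7628}
{'c': array([448.7, 275.4]), 'size': array([60.5, 48.1]), 'ang': 31.0, 'z': array([19.7, 21.1, 23.8]), 'n': 6679}
{'c': array([297.6, 377.3]), 'size': array([50.3, 60.1]), 'ang': 1.7, 'z': array([17.3, 21.2, 23.8]), 'n': 4503}
{'c': array([468.7, 116.9]), 'size': array([23.7, 38.8]), 'ang': 42.5, 'z': array([16.5, 33.4, 39.8]), 'n': 1999}
{'c': array([341.8, 260.3]), 'size': array([60.9, 48.7]), 'ang': 45.7, 'z': array([18.2, 21.1, 23.7]), 'n': 4711}
at [445.6 277.4  86. ] [-180.     0.    31.8] t 15.6 gap 84.9 share [0.006 0.013 0.253] twist -0.003 rows 2.0
```

View pics/w6.png

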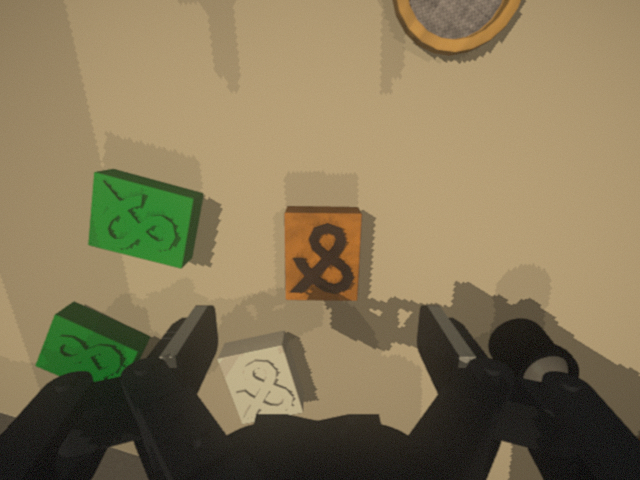

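apply_moves:
  series: "0.008 0.01 0.08 0.005 -1;0 0 0.08 0 -1;0 0 0.05 0 -1;0 0 0.03 0 -1;0 0 0 0 -1"

```text
time: 16.0
tool_pos: [447.8, 275.5, 12.2]
tcp_rot: [-180.0, 0.2, 31.3]
ft_force: [-0.3, -0.3, 0.3]
finger_gap: 85.3
grip_force: 0.0
```

apply_moves:
  series: "0 0 0 0 -1;0 0 0 0 -1"

```text
time: 16.17
tool_pos: [450.5, 276.8, 15.7]
tcp_rot: [180.0, -0.1, 31.4]
ft_force: [0.3, 0.1, -0.2]
finger_gap: 85.1
grip_force: 0.0
```

apply_moves:
  series: "-0.004 0 0.012 0 -1;0 0 0 0 1;0 0 0 0 1;0 0 0 0 1;0 0 0 0 1"

```text
time: 16.58
tool_pos: [449.0, 275.9, 11.5]
tcp_rot: [180.0, -0.1, 31.4]
ft_force: [1.5, 0.7, -0.1]
finger_gap: 46.3
grip_force: 35.9
```

apply_moves:
  series: "0 0 0 0 1;0 0 0 0 1;0 0 0 0 1"

```text
time: 16.83
tool_pos: [449.0, 275.9, 11.4]
tcp_rot: [180.0, -0.1, 31.4]
ft_force: [-1.1, -1.0, 5.6]
finger_gap: 46.8
grip_force: 36.5
```

apply_moves:
  series: "0 0 -0.06 0 1;0 0 -0.08 0 1;0 0 -0.1 0 1;0 0 -0.1 0 1;0 0 -0.1 0 1"

```text
time: 17.25
tool_pos: [447.9, 275.4, 143.6]
tcp_rot: [-180.0, 0.1, 31.4]
ft_force: [0.3, 0.4, -0.5]
finger_gap: 46.9
grip_force: 36.2
```

```bash
python3 -c "
from h import *
go(436.4,-82.3,120,17.1)"
```

```text
at [447.9 275.4 143.6] [-1.80e+02  1.00e-01  3.14e+01] t 17.2 gap 46.9 share [-0.655  0.997  0.079] twist 0.125 rows 9.0
```

apply_moves:
  series: "-0.04 0.06 0 0 1;-0.065 0.1 0 0 1;-0.065 0.1 0 0 1;-0.065 0.1 0 0 1;-0.065 0.1 0 0 1"

```text
time: 17.67
tool_pos: [443.1, 109.7, 142.6]
tcp_rot: [-180.0, 0.0, 31.5]
ft_force: [0.6, 0.2, 0.7]
finger_gap: 47.0
grip_force: 36.2
```

apply_moves:
  series: "-0.065 0.1 0 0 1;-0.065 0.1 0 0 1;-0.065 0.1 0 0 1;-0.065 0.1 0 0 1;-0.065 0.1 0 0 1"

```text
time: 18.08
tool_pos: [438.1, -69.5, 142.6]
tcp_rot: [180.0, -0.0, 31.4]
ft_force: [0.8, -0.2, 0.1]
finger_gap: 47.0
grip_force: 36.2
```

apply_moves:
  series: "-0.03 0.037 0 0 1;0 0 0.07 0.042 1;0 0 0.08 0.042 1;0 0 0.07 0.041 1;0 0 0 0 1"

```text
time: 18.5
tool_pos: [433.3, -81.2, 72.2]
tcp_rot: [-179.8, 0.4, 16.8]
ft_force: [-1.6, 1.2, -1.3]
finger_gap: 46.8
grip_force: 36.2
```

```bash
python3 -c "
from h import *
go(436.4,-82.3,15,17.1)
w,E=wristcam();P=cloud(w,E)
for b in range(240,380,10):print(b,np.round(P[b,317],1))"
```

```text
at [433.3 -81.2  72.2] [-179.8    0.4   16.8] t 18.5 gap 46.8 share [0.01  0.007 0.191] twist -0.002 rows 2.0
240 [445.2 -76.9   4.1]
250 [461.5 -72.4  71.7]
260 [460.5 -72.8  81.1]
270 [456.2 -74.   81.1]
280 [452.8 -75.1  83.3]
290 [447.5 -76.7  81.2]
300 [443.  -78.   81.4]
310 [440.1 -78.9  84.6]
320 [435.8 -80.2  85. ]
330 [430.7 -81.8  84.2]
340 [426.5 -83.1  85.1]
350 [419.2 -85.2  81.5]
360 [415.7 -86.3  83.8]
370 [409.3 -88.2  82.1]
```

apply_moves:
  series: "0.007 0.005 0.06 0 1;0 0 0.06 0 1;0 0 0.04 0 1;0 0 0.01 0 1;0 0 0 0 1"

```text
time: 18.97
tool_pos: [439.3, -82.7, 26.2]
tcp_rot: [-180.0, 0.0, 17.2]
ft_force: [0.5, 0.1, 0.1]
finger_gap: 46.9
grip_force: 36.3
```

apply_moves:
  series: "0 0 0 0 1;0 0 0 0 1"

```text
time: 19.13
tool_pos: [440.5, -83.1, 27.4]
tcp_rot: [179.9, -0.1, 17.2]
ft_force: [0.9, 0.3, -0.3]
finger_gap: 46.8
grip_force: 36.3
```

apply_moves:
  series: "-0.01 -0.003 0.015 0 1;0 0 0.015 0 1;0 0 0 0 1;0 0 0 0 1"

```text
time: 19.47
tool_pos: [435.7, -82.7, 16.5]
tcp_rot: [-180.0, 0.0, 17.1]
ft_force: [-0.2, -0.5, -0.5]
finger_gap: 46.9
grip_force: 36.3
```

apply_moves:
  series: "0 0 0.01 0 1;0 0 0 0 1;0 0 0 0 1"

```text
time: 19.72
tool_pos: [436.6, -83.0, 14.4]
tcp_rot: [180.0, -0.0, 17.1]
ft_force: [-2.8, 0.3, 7.2]
finger_gap: 46.9
grip_force: 37.0
```

apply_moves:
  series: "0 0 0 0 -0.3;0 0 0 0 -0.5;0 0 0 0 -1;0 0 -0.02 0 -1;0 0 -0.06 0 -1"

```text
time: 20.13
tool_pos: [433.8, -82.1, 35.8]
tcp_rot: [-179.8, 0.2, 17.1]
ft_force: [0.3, 1.0, 0.0]
finger_gap: 85.2
grip_force: 0.0
```

apply_moves:
  series: "0 0 -0.1 0 -1;0 0 -0.1 0 -1;0 0 -0.1 0 -1;0 0 -0.1 0 -1;0 0 0 0 -1"

```text
time: 20.55
tool_pos: [439.8, -83.9, 165.1]
tcp_rot: [179.7, -0.5, 17.1]
ft_force: [1.6, 0.1, 0.9]
finger_gap: 85.8
grip_force: 0.0
```

```bash
python3 -c "
from h import *
go(462.5,109,110,17.1)
w,E=wristcam();P=cloud(w,E)
for o in blobs(P,5,12,150):print(o)
print()
for o in blobs(P,15,70,150):print(o)"
```

```text
at [439.8 -83.9 165.1] [179.7  -0.5  17.1] t 20.6 gap 85.8 share [ 0.26  -0.593  0.182] twist 0.0 rows 5.0
{'c': array([568.2, -58.1]), 'size': array([ 0.8, 83.1]), 'ang': 3.4, 'z': array([ 5.4,  8.6, 11.6]), 'n': 196}
{'c': array([465.6,  98.6]), 'size': array([40.5, 20.2]), 'ang': 14.7, 'z': array([ 5.4,  8.7, 11.8]), 'n': 313}
{'c': array([436.9, -82.1]), 'size': array([85.5, 74.1]), 'ang': 17.0, 'z': array([6.3, 7.9, 9.2]), 'n': 2154}
{'c': array([ 437.5, -268. ]), 'size': array([58.6, 78.1]), 'ang': 70.8, 'z': array([5.7, 7.7, 9. ]), 'n': 1307}
{'c': array([ 441.3, -252.1]), 'size': array([ 2.7, 51.2]), 'ang': 70.5, 'z': array([ 5.3,  8.6, 11.6]), 'n': 264}
{'c': array([109.2,  41.5]), 'size': array([ 6.8, 51.6]), 'ang': 0.4, 'z': array([ 5.6,  9. , 11.8]), 'n': 304}

{'c': array([593.3, -56.3]), 'size': array([51.4, 86.4]), 'ang': 3.8, 'z': array([18.1, 22. , 23.3]), 'n': 3018}
{'c': array([592.8, -60.2]), 'size': array([22.7, 52.5]), 'ang': 17.2, 'z': array([21.3, 42.4, 54.5]), 'n': 2847}
{'c': array([462.8, 109.4]), 'size': array([41. , 40.6]), 'ang': 77.6, 'z': array([18.7, 39.8, 43.1]), 'n': 3286}
{'c': array([436.4, -83.1]), 'size': array([60.1, 48. ]), 'ang': 16.7, 'z': array([22.6, 24.2, 26.8]), 'n': 3850}
{'c': array([ 436.2, -267. ]), 'size': array([33.7, 51.9]), 'ang': 71.0, 'z': array([17.7, 23.9, 26.8]), 'n': 2181}
```

The large block is placed within 1 mm. Next is the magnifier.

apply_moves:
  series: "0.037 -0.085 0.02 0 -1;0.037 -0.085 0.02 0 -1;0.037 -0.085 0.02 0 -1;0.037 -0.085 0.02 0 -1;0.037 -0.085 0.02 0 -1"

```text
time: 21.02
tool_pos: [450.9, 56.6, 126.6]
tcp_rot: [-180.0, 0.1, 17.1]
ft_force: [0.6, -0.3, 0.6]
finger_gap: 85.5
grip_force: 0.0
```

apply_moves:
  series: "0.037 -0.085 0.02 0 -1;0.037 -0.085 0.04 0 -1;0 0 0 0 -1;0 0 0 0 -1"

```text
time: 21.35
tool_pos: [456.4, 111.6, 108.0]
tcp_rot: [-180.0, 0.2, 17.3]
ft_force: [0.8, -0.6, -0.1]
finger_gap: 85.8
grip_force: 0.0
```

```bash
python3 -c "
from h import *
w,E=wristcam();P=cloud(w,E)
for o in blobs(P,15,70,150):print(o)
for o in blobs(P,37,70,150):print(o)
go(462.8,109.4,14,17.1)"
```

```text
{'c': array([610.3, -43.2]), 'size': array([86.3, 64.4]), 'ang': 3.6, 'z': array([16.2, 21.6, 23. ]), 'n': 4526}
{'c': array([602.4, -39.6]), 'size': array([59.1, 27.6]), 'ang': 34.5, 'z': array([16.3, 27.2, 40.6]), 'n': 2924}
{'c': array([462.6, 110.4]), 'size': array([40.3, 40.2]), 'ang': 74.4, 'z': array([21. , 40.1, 42.9]), 'n': 3232}
{'c': array([341.7, 259.8]), 'size': array([60.2, 50. ]), 'ang': 45.6, 'z': array([17.9, 21.2, 23.9]), 'n': 4771}
{'c': array([436.6, -82.8]), 'size': array([61.1, 49.7]), 'ang': 17.2, 'z': array([17.5, 23.8, 26.5]), 'n': 4799}
{'c': array([594.1, -34.9]), 'size': array([25.9,  8.8]), 'ang': 33.5, 'z': array([37.2, 39.6, 42.3]), 'n': 467}
{'c': array([462.6, 110.2]), 'size': array([40.1, 39.5]), 'ang': 18.2, 'z': array([37.7, 40.4, 43. ]), 'n': 2686}
at [456.9 110.7 108.7] [-1.80e+02  1.00e-01  1.72e+01] t 21.4 gap 84.9 share [0.018 0.01  0.316] twist 0.001 rows 3.0
```

apply_moves:
  series: "0.01 0.005 0.08 0 -1;0.004 0.002 0.08 0 -1;0 0 0.08 0 -1;0 0 0.06 0 -1;0 0 0 0 -1"

```text
time: 21.82
tool_pos: [459.3, 108.2, 16.0]
tcp_rot: [-179.9, 0.4, 17.0]
ft_force: [-1.1, -0.7, -0.8]
finger_gap: 85.0
grip_force: 0.0
```

apply_moves:
  series: "0 0 0 0 -1;0 0 0 0 -1"

```text
time: 21.98
tool_pos: [463.5, 109.3, 21.1]
tcp_rot: [180.0, -0.1, 17.1]
ft_force: [0.7, 0.2, -0.2]
finger_gap: 85.7
grip_force: 0.0
```

apply_moves:
  series: "0 0 0.02 0 -1;0 0 0 0 -1;0 0 0 0 1;0 0 0 0 1;0 0 0 0 1"

```text
time: 22.4
tool_pos: [462.8, 109.9, 14.2]
tcp_rot: [180.0, -0.0, 17.1]
ft_force: [-0.1, -0.1, 0.8]
finger_gap: 51.5
grip_force: 0.0
```

apply_moves:
  series: "0 0 0 0 1;0 0 0 0 1;0 0 0 0 1;0 0 0 0 1"

```text
time: 22.73
tool_pos: [463.0, 110.0, 14.4]
tcp_rot: [180.0, -0.1, 17.1]
ft_force: [-0.8, 1.0, 6.2]
finger_gap: 39.0
grip_force: 35.8
```

apply_moves:
  series: "0 0 -0.06 0 1;0 0 -0.08 0 1;0 0 -0.1 0 1;0 0 -0.08 0 1;0 0 0 0 1"

```text
time: 23.15
tool_pos: [465.9, 110.3, 115.3]
tcp_rot: [179.9, -0.5, 17.1]
ft_force: [1.4, 0.4, 0.2]
finger_gap: 38.8
grip_force: 35.6
```

```bash
python3 -c "
from h import *
go(617,293,120,17.1)
w,E=wristcam();P=cloud(w,E);np.savez('w7.npz',E=E,**w)
plane(P,(290,270,345,370),(120,170))
for o in blobs(P,5,12,150):print(o)"
```

```text
at [465.9 110.3 115.3] [179.9  -0.5  17.1] t 23.1 gap 38.8 share [ 0.661 -0.434 -0.011] twist 0.0 rows 6.0
slope [-1.23000e-01 -5.30000e-02  1.41509e+02] centroid [471.5 112.3 141.8] rms 1.74 3969
{'c': array([608.1, -12.4]), 'size': array([85.5,  6.6]), 'ang': 6.6, 'z': array([ 5.4,  8.5, 11.6]), 'n': 865}
{'c': array([643.3, -40.2]), 'size': array([ 3.4, 27.2]), 'ang': 2.9, 'z': array([ 5.2,  8.6, 11.6]), 'n': 189}
{'c': array([607. , -34.1]), 'size': array([53.4, 11.7]), 'ang': 12.7, 'z': array([ 5.8,  9.5, 11.7]), 'n': 417}
{'c': array([358.7, 243.7]), 'size': array([60.2,  8.1]), 'ang': 51.3, 'z': array([ 5.5,  8.6, 11.8]), 'n': 463}
{'c': array([449.5, -77.8]), 'size': array([60. , 74.7]), 'ang': 17.3, 'z': array([5.5, 7.7, 8.9]), 'n': 1330}
{'c': array([446.5, -65.8]), 'size': array([35.7, 71. ]), 'ang': 65.4, 'z': array([ 5.4,  8.5, 11.6]), 'n': 531}
```

apply_moves:
  series: "0.06 -0.04 0 0 1;0.1 -0.065 0 0 1;0.1 -0.065 0 0 1;0.1 -0.065 0 0 1;0.1 -0.065 0 0 1"

```text
time: 23.62
tool_pos: [567.8, 237.4, 107.5]
tcp_rot: [180.0, 0.2, 17.1]
ft_force: [1.4, -0.3, -0.4]
finger_gap: 39.4
grip_force: 35.6
```

apply_moves:
  series: "0.1 -0.065 0 0 1;0.1 -0.065 0 0 1;0 0 0 0 1;0 0 0 0 1"

```text
time: 23.95
tool_pos: [612.8, 292.2, 105.8]
tcp_rot: [180.0, 0.3, 17.2]
ft_force: [-0.1, -0.3, -1.2]
finger_gap: 39.5
grip_force: 35.6
```

```bash
python3 -c "
from h import *
w,E=wristcam();P=cloud(w,E);cv2.imwrite('pics/w8.png',w['frame'])
for o in blobs(P,6,14,150):print(o)
Q=P[250:400,250:390].reshape(-1,3);Q=Q[Q[:,2]>105];h=np.histogram(Q[:,2],bins=np.arange(105,170,3));print(h)
go(617,293,60,17.1)"
```

```text
{'c': array([624.4, 296.2]), 'size': array([62.3, 71. ]), 'ang': 17.2, 'z': array([ 8. , 10. , 11.3]), 'n': 2194}
{'c': array([559.5, 438.7]), 'size': array([27.9, 18.1]), 'ang': 41.4, 'z': array([ 7. , 12.7, 13.9]), 'n': 724}
(array([ 311,  330,  402,  411,  186,  238,  404, 1227, 3868, 3082,  345,
        282,  306,  808,  139,   60,   56,   70,   74,   86,    3]), array([105, 108, 111, 114, 117, 120, 123, 126, 129, 132, 135, 138, 141,
       144, 147, 150, 153, 156, 159, 162, 165, 168]))
at [612.5 291.2 106.8] [180.    0.2  17.2] t 24.0 gap 39.1 share [ 0.017 -0.001  0.156] twist 0.001 rows 2.0
```

View pics/w8.png

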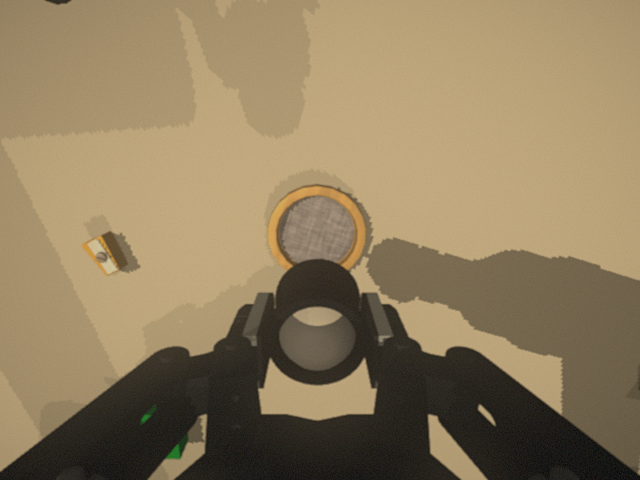

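The magnifier is held upright at (317,325), above the round stand (317,228), and the sharpener at (103,255) is clear. I'll fit the stand and ring centres.

```bash
python3 -c "
from h import *
from scipy.optimize import least_squares
w,E=wristcam();P=cloud(w,E)
Q=P[170:275,255:380].reshape(-1,3);Q=Q[(Q[:,2]>8.5)&(Q[:,2]<11.5)][:,:2]
f=lambda c:np.maximum(0,np.hypot(*(Q-c).T)-36)+np.maximum(0,29-np.hypot(*(Q-c).T))
r=least_squares(f,[619,294]);print(len(Q),r.x,r.cost)
plane(P,(270,265,365,385),(127,137))
for o in blobs(P[255:390,277:358],126,140):print(o)
go(*r.x,60,17.1)"
```

```text
1995 [619.95901625 294.81513328] 1.2927198483545514
slope [-2.00000e-02 -9.00000e-03  1.32624e+02] centroid [614.5 292.  132.7] rms 1.58 6592
{'c': array([612.5, 291.4]), 'size': array([41.4, 32.2]), 'ang': 16.8, 'z': array([128.2, 132.5, 135.3]), 'n': 6839}
at [612.6 290.7 107.7] [180.    0.2  17.1] t 24.1 gap 39.4 share [ 0.028 -0.006  0.159] twist 0.0 rows 2.0
```

apply_moves:
  series: "0.015 -0.004 0.05 0 1;0.008 -0.002 0.07 0 1;0 0 0.07 0 1;0 0 0.06 0 1;0 0 0 0 1"

```text
time: 24.47
tool_pos: [616.1, 292.6, 30.1]
tcp_rot: [180.0, 0.4, 17.0]
ft_force: [-1.8, -0.2, -2.1]
finger_gap: 39.0
grip_force: 35.6
```

apply_moves:
  series: "0 0 0 0 1;0 0 0 0 1"

```text
time: 24.63
tool_pos: [620.4, 294.7, 36.5]
tcp_rot: [-180.0, -0.1, 17.1]
ft_force: [0.2, -0.0, 0.5]
finger_gap: 38.9
grip_force: 35.6
```

apply_moves:
  series: "0 0 0.02 0 1;0 0 0.025 0 1;0 0 0 0 1;0 0 0 0 1"

```text
time: 24.97
tool_pos: [619.4, 295.0, 20.7]
tcp_rot: [180.0, 0.1, 17.1]
ft_force: [-0.1, 0.0, -1.2]
finger_gap: 39.2
grip_force: 35.6
```

apply_moves:
  series: "0 0 0.014 0 1;0 0 0 0 1;0 0 0 0 1"

```text
time: 25.22
tool_pos: [620.4, 295.4, 17.5]
tcp_rot: [-180.0, -0.1, 17.1]
ft_force: [0.9, 1.4, 0.8]
finger_gap: 38.9
grip_force: 35.8
```

apply_moves:
  series: "0 0 0.006 0 1;0 0 0 0 1;0 0 0 0 1"

```text
time: 25.47
tool_pos: [620.5, 295.4, 17.4]
tcp_rot: [-180.0, -0.1, 17.1]
ft_force: [-5.7, -2.0, 12.3]
finger_gap: 38.9
grip_force: 37.0
```

Seated (12 N), so release and lift.

apply_moves:
  series: "0 0 -0.004 0 -0.2;0 0 0 0 -0.4;0 0 0 0 -1;0 0 0 0 -1;0 0 -0.03 0 -1"

```text
time: 25.88
tool_pos: [618.1, 294.4, 23.1]
tcp_rot: [180.0, 0.2, 17.1]
ft_force: [-0.4, 0.2, -0.3]
finger_gap: 85.4
grip_force: 0.0
```

apply_moves:
  series: "0 0 -0.08 0 -1;0 0 -0.1 0 -1;0 0 -0.1 0 -1;0 0 -0.1 0 -1;-0.02 0 -0.1 0 -1"

```text
time: 26.3
tool_pos: [614.5, 293.3, 171.5]
tcp_rot: [-180.0, -0.0, 17.1]
ft_force: [0.6, 0.9, 0.9]
finger_gap: 85.5
grip_force: 0.0
```

apply_moves:
  series: "-0.08 0.08 -0.05 0 -1;-0.08 0.08 -0.05 0 -1;-0.08 0.08 -0.05 0 -1;-0.08 0.08 -0.05 0 -1;0 0 0 0 -1"

```text
time: 26.72
tool_pos: [550.4, 169.4, 234.2]
tcp_rot: [179.9, -0.2, 17.0]
ft_force: [0.1, 0.8, 1.0]
finger_gap: 85.2
grip_force: 0.0
```

```bash
python3 -c "
from h import *
go(600,200,300,17)
w,E=wristcam();P=cloud(w,E);cv2.imwrite('pics/w9.png',w['frame'])
print('rim');[print(o) for o in blobs(P,6,14,150)]
print('obj');[print(o) for o in blobs(P,15,80,150)]
print('cap');[print(o) for o in blobs(P,55,80,100)]"
```

```text
at [550.4 169.4 234.2] [179.9  -0.2  17. ] t 26.7 gap 85.2 share [ 0.189 -0.049 -0.219] twist -0.0 rows 3.0
rim
{'c': array([619.5, 294.5]), 'size': array([70.7, 71.2]), 'ang': 16.5, 'z': array([ 8.2, 10.1, 11.5]), 'n': 1443}
{'c': array([559.2, 438.7]), 'size': array([28.4, 18.6]), 'ang': 40.7, 'z': array([ 7.1, 12.7, 13.9]), 'n': 415}
{'c': array([608.9, -12.5]), 'size': array([85.4,  3.5]), 'ang': 2.4, 'z': array([ 6.3, 10.2, 13.6]), 'n': 319}
{'c': array([610.4, -34.3]), 'size': array([51.2,  9.4]), 'ang': 1.1, 'z': array([ 7.3, 10.4, 13.7]), 'n': 187}
{'c': array([426.6, 376.4]), 'size': array([75.5, 37.3]), 'ang': 67.4, 'z': array([ 6.4,  9.9, 13.4]), 'n': 268}
{'c': array([468.2, -90.5]), 'size': array([95.3, 46. ]), 'ang': 64.5, 'z': array([6.4, 7.8, 9. ]), 'n': 350}
{'c': array([312.1, 366.2]), 'size': array([75.5, 37.6]), 'ang': 54.9, 'z': array([ 6.4, 10. , 13.6]), 'n': 318}
{'c': array([ 460.8, -251.4]), 'size': array([30.2, 60.5]), 'ang': 40.7, 'z': array([6.2, 7.7, 9. ]), 'n': 274}
{'c': array([ 445.7, -253.9]), 'size': array([ 5.4, 41.9]), 'ang': 69.1, 'z': array([ 6.6
[... 242 characters left out ...]
]), 'n': 5795}
{'c': array([409.2, 383.8]), 'size': array([48.7, 61.3]), 'ang': 16.3, 'z': array([17.8, 21.4, 24.1]), 'n': 2363}
{'c': array([448.6, -79.9]), 'size': array([36.5, 48.4]), 'ang': 15.1, 'z': array([16.9, 23.7, 26.6]), 'n': 788}
{'c': array([297.2, 376.9]), 'size': array([49.6, 61.1]), 'ang': 2.3, 'z': array([17.2, 21.4, 24.1]), 'n': 1827}
{'c': array([335.3, 229.9]), 'size': array([14.1, 29.1]), 'ang': 81.7, 'z': array([16.7, 20.7, 23.1]), 'n': 161}
{'c': array([ 437.8, -267.6]), 'size': array([35.4, 48.4]), 'ang': 71.2, 'z': array([16.5, 23.7, 26.6]), 'n': 959}
cap
{'c': array([611.6, -56. ]), 'size': array([32.6, 32.1]), 'ang': 35.3, 'z': array([57.4, 64.3, 65.6]), 'n': 1101}
```

View pics/w9.png

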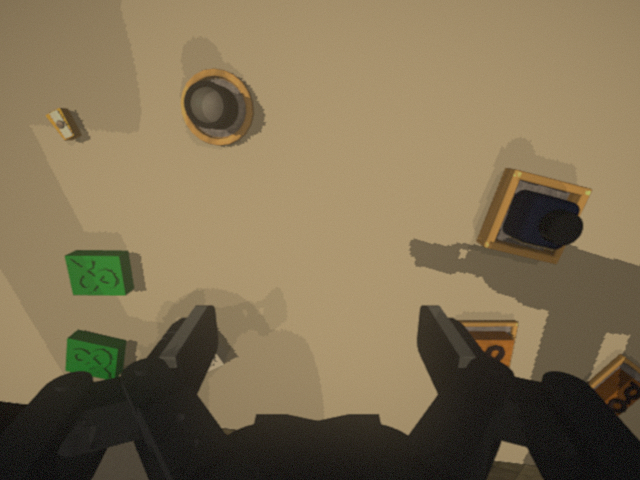

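All four are in their holders: magnifier (213,105), ink (540,218), large block (497,345) and narrow block (620,395). Each is centred within about 2 mm.

```bash
python3 -c "
from bench import *
print(hand_in())"
```

```text
the job is handed in; nothing more can be done
None
```

The job is handed in: the ink bottle went in first, and it, both blocks and the magnifier now rest in their own holders about 2 mm or less off centre by the last measurements; the cradle and sharpener were not touched, and `hand_in()` gave no verdict.

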